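Tap the tilted flask to free its jammed valve balls

TASK

Two clear flat flasks lean neck-down on spring mounts, and one of them has its two black valve balls jammed side by side where the neck begins. Tap that flask gently on the side of its body, enough to rock it on its mount (about 15 mm of push) but without hitting it hard or bending it right over, until both balls have dropped into the catch tray under its mouth. Do not touch the balls, and leave the empty flask alone.

Things in the scene. Friction and masses are not known exactly. Their poses are not given: they have to be found in the camera images.
- flask: jammed flask, clear, flat: body 76 mm wide, 36 thick, 88 long, neck 38 wide; leans 26 deg neck-down. Origin: on its rock axis, 40 mm above the table. x level, the way the mouth points; y left; z up at rest; it rocks about x. Upright flat sides at y = +-38 mm, x -76 to +10; at x = -30 the side spans z 57 to 96. Top z 114. Springy, 3 N m/rad; either way, 8 to 9 deg of rock frees the balls, stop at 28 deg
- ball1: polished black plastic ball, 22 mm diameter, 12 g; origin at its centre. At the start it is jammed on the shoulder of the jammed flask, left (+y) of the other ball; fallen, its centre is 24 mm above the table in the aluminium catch tray (in the flask's frame x 30 to 160 mm, y +-46 mm; rim 43 mm above the table), which stands on the mount's white base plate
- ball2: the other such ball, 22 mm diameter; origin at its centre; starts on the flask's right (-y) side
- spare: the empty flask: same shape, size, mount, origin and axes as the jammed one, but no balls in it; leave it alone. It stands on the other side of the robot's centre line. Each mount has a base plate 100 mm wide (x -85 to +160 mm, y +-50 mm in the flask's frame), and on the side away from the other flask nothing taller than 40 mm stands within 50 mm of it

How it is judged:
At the end, for the whole second after the job is handed in: both balls lie inside the jammed flask's catch tray (centres within its 130 by 92 mm outline and below 40 mm above the table) and that flask has sprung back upright within 4 degrees (x of ball1 in the frame of flask between 0.03 and 0.16 m and y of ball1 in the frame of flask between -0.046 and 0.046 m and height (world z) of each of ball1, ball2 below 0.04 m and x of ball2 in the frame of flask between 0.03 and 0.16 m and y of ball2 in the frame of flask between -0.046 and 0.046 m and angle between flask's own z axis and vertical below 0.07 rad); the robot touches nothing.
It fails at once if a ball is touched by the robot (contact force between any of the fingers, the arm and ball1 above 0.2 N or contact force between any of the fingers, the arm and ball2 above 0.2 N).
It fails at once if the jammed flask is bent over by more than 21 degrees (angle between flask's own z axis and vertical above 0.37 rad).
It fails at once if the empty flask is rocked by more than 4 degrees (angle between spare's own z axis and vertical above 0.07 rad).
It fails at once if the jammed flask is hit or pressed hard, with over 45 N (contact force between the fingers and flask above 45 N).
It also fails if it takes over 29 s, if anything falls off the work surface, if the arm or the gripper's body presses on something with over 40 N, if the wrist force passes 120 N, or if a joint passes its speed limit or range.

ROBOT

A 6-joint arm with a two-finger parallel gripper is mounted at the origin on the work surface. World frame = base frame: x ahead of the robot, y to its left, z up, the work surface at z = 0. Lengths are in m, angles in rad, forces in N, time in s.
With the tool pointing down it reaches from about 0.3 to 0.85 m from the base axis. Payload 5.4 kg.
Tool frame: the origin (TCP) lies at the very end of the fingers, on their centre line; the grasp point (between the pads) lies 19 mm behind it (bot.grip_depth is the distance from the TCP to the grasp point, in m); z points along the fingers, y is the line along which they close (so a half turn about z gives the same grasp; the last joint's range is limited). The gripper opens to 85 mm and grips with 20 to 120 N. Pads are 22 mm wide; open, the fingers measure 114 mm over their backs; the gripper's body (76 mm by 85 mm) begins 54 mm behind the grasp point. The pads swing forward as they close: fully open they stand 13 mm farther back than shut.
Start: joints at [-1.381, 0.158, 1.597, -0, 1.386, -0.21], TCP at [0.224, -0.53, 0.231] pointing down, gripper open.
Joint ranges: [-2.91, 2.91], [-0.94, 2.29], [0.18, 2.7], [-1.29, 4.43], [0.17, 2.64], [-3, 3]. Speed limits (rad/s): [2.57, 2.57, 3.14, 3.14, 3.14, 3.14].

INTERFACE

Orientations are given as a unit quaternion [x, y, z, w].
In Python, from plant import bot, vision gives the robot as it stands. The module is installed in compiled form; this text tells all that it offers.
- The arm moves only by the tool servo_tool, never from a script. Its argument "deltas" is a list of rows, each a list of 7 numbers: the shift along the tool's x, y, z in cm, then the turn, a rotation vector about the tool's x, y, z in degrees, then the opening, from 0 (shut) to 1 (fully open). A call has 1 to 20 rows; each row is the pose to reach, as a shift and turn from the pose commanded when the call began, along the tool's axes at that moment; what a row does not reach only later rows make up. A row lasts 1/12 s, in which the tool goes at most 41.7 mm and 7.16 degrees, less where a joint would pass 70% of its speed; a pose out of reach is approached as far as the arm can. A call with a gripper value outside its range is refused whole. The fingers move at their own pace and stop on an object; "grip_force" is the grip in N (left out, the last holds). Time passes only in rows, so rows that repeat a pose let the fingers close. It gives the time, the measured TCP pose, the force, the opening and the grip force at its end, in the units of the state.
- bot.observe(): the state, without advancing time (a new reading comes with each control period).
- vision.get_image(name): name is "scene" or "side" or "wrist"; returns (picture, depth): 420x560x3 uint8, red, green, blue; 420x560 float32, m along the optical axis (not along the pixel's ray), 0 where there is no reading.
- vision.camera_model(name): a dict with "fx", "fy", "cx", "cy" (pixels), "view" (4x4, takes a point from world to camera coordinates); the wrist camera has in their place "mount" (4x4, takes a point from camera to tool coordinates, whose origin is the TCP and whose axes are the flange's). Camera axes: x right, y down, z forward; pixel columns grow to the right and rows downward; lengths in m; the calibration is good to about 2 mm. A picture is of the moment at which its call begins: read the wrist's pose just before it. camera_model takes no time and is no camera call.
- bot.close_job(): hands the job in; it is judged then, once.
Trained networks look in the newest picture that a camera, given by its name, has taken for a name from the list of things; names that differ only in an ending like _2 or _b are one class to them, and where a whole thing is asked for, a point or a joint stands for the part that bears it (a point fixed in the world has none). Each returns a list of dicts, best first, with "confidence" (0 to 1); they miss things now and then, are a little off and sometimes report something else, mostly with a low value. They report only what shows in the picture. A call takes as long as a camera call.
- vision.find_in(thing, camera): "extent" ([left, top, right, bottom] in pixels, round what is visible of it).
- vision.masks_of(thing, camera): "pixels" (420x560 bool, what is visible of it) and "extent" ([left, top, right, bottom] in pixels, round what is visible of it).
- vision.pinpoint(thing, camera): "at" ([column, row] in pixels: a listed point, or the origin of a listed thing).
The state is a dict: "clock": time; "joint_positions": joint angles; "joint_vel": joint speeds; "tau": joint torques, N m; "tool_pos": TCP position; "orientation": TCP orientation; "contact_force": force on the tool from outside, world axes, zero at the start; "moment": the same for the moment, N m; "width": finger opening in m; "grip_force": force on a finger pad.
Only numpy, scipy, OpenCV 4.12 (cv2) and the standard library are available. Lean on these libraries where they do the work, as an engineer would, in place of code of your own. Each camera call takes 0.05 s, during which the arm holds its last target. There are 200 camera calls.

## Working session

There is one attempt and no reset: what is moved stays moved. The work goes in short steps, Python scripts to look and compute and a tool call to move; the robot and the scene stay as the last step left them, time stands still between calls to the robot, and variables do not carry over. Pictures are saved under pics/ and viewed, at most 10 in all, crops included, and the job is handed in when it is done.

Besides the shell and the picture viewer there is one more tool, called after "Emit:" as a command line: name --pt "numbers of a row" for each row, then --argument value for the rest. servo_tool: Moves the arm, as the interface text tells. Its arguments: {"type":"object","properties":{"deltas":{"type":"array","items":{"type":"array","items":{"type":"number"}}},"grip_force":{"type":"number"}},"required":["deltas"]}

```bash
mkdir -p pics; python3 - <<'E'
from plant import bot, vision
import cv2,numpy as np
s=bot.observe();print(s['clock'],s['tool_pos'],s['orientation'],s['width'])
ims=[]
for c in("scene","side"):
    im,d=vision.get_image(c);np.savez(f'{c}.npz',im=im,d=d)
    m=vision.camera_model(c);V=np.array(m['view'])
    cv2.imwrite(f'pics/{c}.png',im[:,:,::-1])
    for t in("flask","spare","ball1","ball2"):
        for r in vision.pinpoint(t,c)[:3]:
            u,v=r['at'];z=d[int(v),int(u)]
            p=np.linalg.inv(V)@[(u-m['cx'])/m['fx']*z,(v-m['cy'])/m['fy']*z,z,1]
            print(c,t,round(r['confidence'],2),np.round(r['at']),z,p[:3].round(3))
    print(m)
E
```

```text
0.0 [ 0.22365964 -0.52905056  0.23030756] [ 9.80089581e-01  1.98553471e-01 -2.64632021e-06 -9.65886459e-04] 0.0853614234812618
scene flask 0.66 [349. 160.] 1.2383252 [0.466 0.299 0.049]
scene spare 0.84 [143. 307.] 0.8679475 [ 0.53  -0.295  0.049]
{'fx': 530.8449841666102, 'fy': 530.8449841666102, 'cx': 281.6780220478948, 'cy': 200.06439986807237, 'view': array([[ 0.69353774,  0.7203479 , -0.01021305, -0.38091031],
       [ 0.4128592 , -0.40903101, -0.81378186, -0.1244247 ],
       [-0.59038351,  0.56017188, -0.5810807 ,  1.3745065 ],
       [ 0.        ,  0.        ,  0.        ,  1.        ]])}
side flask 0.77 [189. 327.] 0.8990734 [0.46  0.302 0.046]
side spare 0.57 [342. 183.] 1.3138769 [ 0.522 -0.273  0.048]
{'fx': 536.1495774129388, 'fy': 536.1495774129388, 'cx': 273.56865425803954, 'cy': 206.82403791378562, 'view': array([[-0.78314535, -0.62171895,  0.01220227,  0.40630097],
       [-0.33999878,  0.41168296, -0.84552822,  0.27223635],
       [ 0.52065745, -0.66632025, -0.53379129,  0.8855767 ],
       [ 0.        ,  0.        ,  0.        ,  1.        ]])}
```

View pics/scene.png

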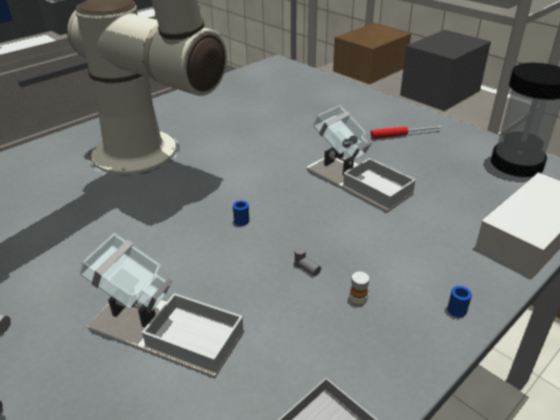

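View pics/side.png

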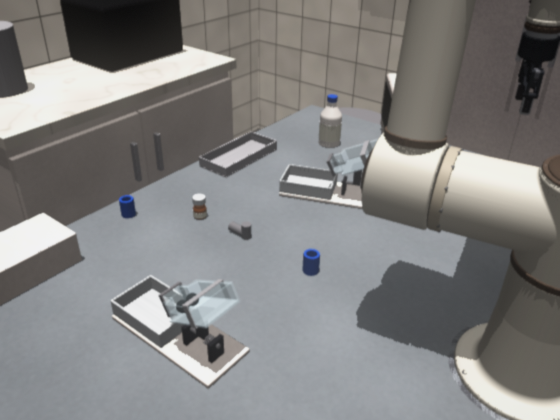

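The scene view shows flasks at about (125,275) (right, y<0) and (343,135) (left, y>0). The side view shows the left one at (200,305). No balls are clear yet, so I'll enlarge.

```bash
python3 - <<'E'
import cv2,numpy as np
a=np.load('scene.npz')['im'];b=np.load('side.npz')['im']
C=[a[90:210,290:420],a[225:375,75:250],b[260:380,100:260],b[130:215,270:375]]
o=np.vstack([np.hstack([cv2.resize(x,(400,300),interpolation=cv2.INTER_CUBIC) for x in C[i:i+2]]) for i in(0,2)])
cv2.imwrite('pics/crops.png',o[:,:,::-1])
from plant import vision
V={c:vision.camera_model(c) for c in('scene','side')}
# points in each region, world; plate/tray band
for c,(u0,v0,u1,v1) in (('scene',(290,90,420,210)),('scene',(75,225,250,375)),('side',(100,260,260,380))):
    m=V[c];d=np.load(c+'.npz')['d'];v,u=np.mgrid[v0:v1,u0:u1];z=d[v0:v1,u0:u1]
    P=np.stack([(u-m['cx'])/m['fx']*z,(v-m['cy'])/m['fy']*z,z,np.ones_like(z)],-1).reshape(-1,4)@np.linalg.inv(m['view']).T
    P=P[z.ravel()>0,:3]
    Q=P[(P[:,2]>.034)&(P[:,2]<.047)]
    for nm,Q in(('rim',Q),('plate+',P[(P[:,2]>.004)&(P[:,2]<.05)])):
        r=cv2.minAreaRect((Q[:,:2]*1000).astype(np.float32));print(c,nm,len(Q),np.round(r[0]),np.round(r[1]),round(r[2],1))
    H=P[P[:,2]>.06];print('high',len(H),np.median(H,0).round(3),H.max(0).round(3),H.min(0).round(3),np.histogram(P[:,2],np.arange(-.01,.13,.01))[0])
E
```

```text
scene rim 753 [510. 299.] [ 99. 220.] 89.6
scene plate+ 3704 [366. 438.] [360. 617.] 40.4
high 1819 [0.45  0.282 0.12 ] [0.511 0.341 0.155] [0.381 0.257 0.062] [4235 5952 1396  688  575  437   59   31   65   92  127  266  324  328]
scene rim 1333 [ 570. -273.] [221.  95.] 22.7
scene plate+ 7445 [ 471. -231.] [333. 374.] 45.3
high 4103 [ 0.517 -0.304  0.124] [ 0.579 -0.249  0.155] [ 0.451 -0.357  0.063] [ 4720 10745  3934   879   902   830    37    42    74   141   197   563
   771   768]
side rim 943 [508. 300.] [ 94. 226.] 88.8
side plate+ 6206 [545. 272.] [324. 318.] 39.8
high 2899 [0.416 0.312 0.13 ] [0.511 0.341 0.155] [0.379 0.259 0.06 ] [1096 9594 3543  577  594  666  162   35   12   28   72  287  372  631]
```

View pics/crops.png

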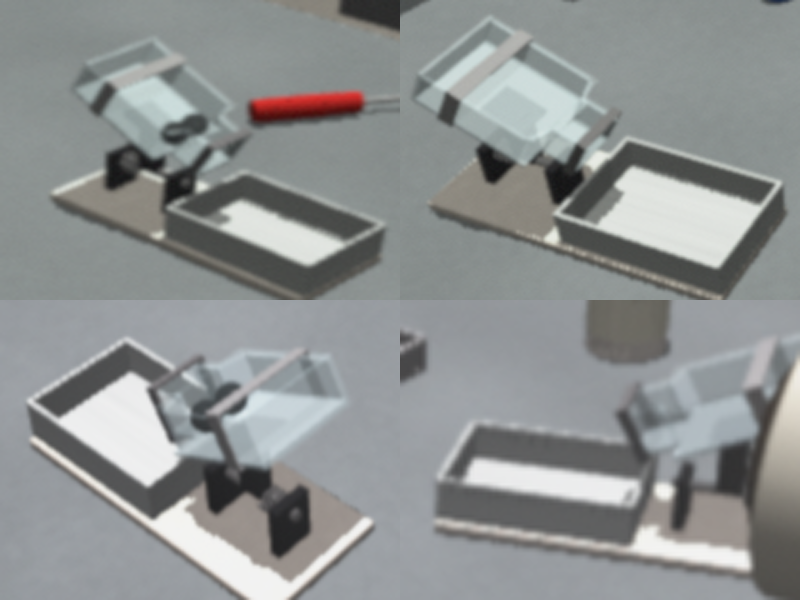

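The jammed flask is the left one (crop 1 shows two black balls at its neck, around (185,127); crop 3 agrees). Its origin is about (0.461, 0.300), with yaw near 0: the rim spans x up to 0.621, the top is at 0.155 and the left side at y ≈ 0.34, all matching the given sizes. I'll shut the fingers and swing over in front of the robot to its outer (+y) side.

Emit:
servo_tool --pt "2 -2 -1 0 0 2 0" --pt "5 -5 -2 0 0 5 0" --pt "8.4 -8.6 -3 0 0 8 0" --pt "11.2 -11.5 -3 0 0 11 0" --pt "14 -14.4 -3 0 0 14 0" --pt "16.8 -17.2 -3 0 0 17 0" --pt "19.6 -20.1 -3 0 0 20 0" --pt "22.4 -23 -3 0 0 22.9 0" --pt "25.2 -25.9 -3 0 0 22.9 0" --pt "28 -28.8 -3 0 0 22.9 0" --pt "30.8 -31.6 -3 0 0 22.9 0" --pt "33.7 -34.5 -3 0 0 22.9 0" --pt "33.7 -34.5 -3 0 0 22.9 0" --pt "33.7 -34.5 -3 0 0 22.9 0"

```text
clock: 1.67
tool_pos: [0.4003, -0.0788, 0.2614]
orientation: [1.0, 0.003, 0.0, 0.0]
contact_force: [-0.5, -0.5, -0.2]
width: 0.0001
grip_force: 0.0
```

Emit:
servo_tool --pt "0.2 -3 0 0 0 0 0" --pt "0.4 -7 0 0 0 0 0" --pt "0.6 -11 0 0 0 0 0" --pt "0.8 -15 0 0 0 0 0" --pt "1 -19 0 0 0 0 0" --pt "1.2 -23 0 0 0 0 0" --pt "1.4 -27 0 0 0 0 0" --pt "1.6 -31 0 0 0 0 0" --pt "1.8 -35 0 0 0 0 0" --pt "2 -39 0 0 0 0 0" --pt "2.3 -43 0 0 0 0 0" --pt "2.5 -46 0 0 0 0 0" --pt "2.5 -48 0 0 0 0 0" --pt "2.5 -48 3 0 0 0 0" --pt "2.5 -48 7 0 0 0 0" --pt "2.5 -48 11 0 0 0 0" --pt "2.5 -48 14 0 0 0 0" --pt "2.5 -48 15 0 0 0 0" --pt "2.5 -48 15 0 0 0 0" --pt "2.5 -48 15 0 0 0 0"

```text
clock: 3.33
tool_pos: [0.4264, 0.3988, 0.1125]
orientation: [1.0, -0.001, 0.001, -0.0]
contact_force: [-0.1, 0.7, 0.7]
width: -0.0002
grip_force: 0.0
```

```bash
python3 - <<'E'
from plant import bot, vision
import cv2,numpy as np
s=bot.observe();print(s['clock'],s['tool_pos'],s['orientation'],s['contact_force'])
a,_=vision.get_image("scene");b,_=vision.get_image("side")
o=np.hstack([cv2.resize(x,(400,400),interpolation=cv2.INTER_CUBIC) for x in(a[60:220,270:430],b[220:400,90:270])])
cv2.imwrite('pics/pre.png',o[:,:,::-1])
E
```

```text
3.3333 [0.42641893 0.39876485 0.11248276] [ 9.99999489e-01 -7.78022931e-04  5.87833064e-04 -2.67983920e-04] [-0.05617429  0.68072501  0.72732785]
```

View pics/pre.png

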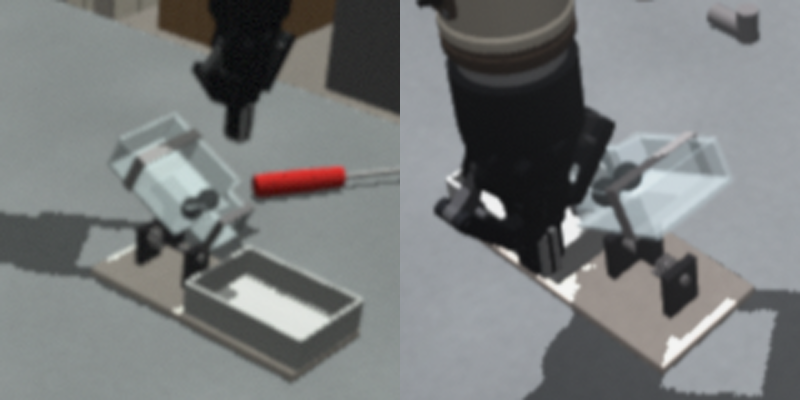

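The picture shows the fingers shut beside the flask with about 45 mm of gap, and both balls still jammed (left crop (198,205)). The gripper's wide knuckles lie across y and would overhang the flask, so I'll turn 90° first.

Emit:
servo_tool --pt "0 0 0 0 0 -7 0" --pt "0 0 0 0 0 -14 0" --pt "0 0 0 0 0 -21 0" --pt "0 0 0 0 0 -28 0" --pt "0 0 0 0 0 -35 0" --pt "0 0 0 0 0 -42 0" --pt "0 0 0 0 0 -49 0" --pt "0 0 0 0 0 -56 0" --pt "0 0 0 0 0 -63 0" --pt "0 0 0 0 0 -70 0" --pt "0 0 0 0 0 -77 0" --pt "0 0 0 0 0 -84 0" --pt "0 0 0 0 0 -90 0" --pt "0 0 0 0 0 -90 0" --pt "0 0 0 0 0 -90 0"

```text
clock: 4.68
tool_pos: [0.4262, 0.4, 0.1135]
orientation: [0.708, 0.706, 0.002, 0.0]
contact_force: [-0.2, 0.0, -0.3]
width: 0.0002
grip_force: 0.0
```

Emit:
servo_tool --pt "-1.5 0 0 0 0 0 0" --pt "-3 0 0 0 0 0 0" --pt "-4 0 0 0 0 0 0" --pt "-4.5 0 0 0 0 0 0" --pt "-4.8 0 0 0 0 0 0" --pt "-5.1 0 0 0 0 0 0" --pt "-5.4 0 0 0 0 0 0" --pt "-5.6 0 0 0 0 0 0" --pt "-5.6 0 0 0 0 0 0" --pt "-5.6 0 0 0 0 0 0"

```text
clock: 5.52
tool_pos: [0.4253, 0.3442, 0.1119]
orientation: [0.707, 0.707, 0.001, -0.0]
contact_force: [-0.6, 3.9, 2.0]
width: -0.0003
grip_force: 2.1
```

Contact is at y ≈ 0.351, with 3.9 N for about 7 mm of push. I'll push to about 14.5 mm, hold briefly, then withdraw.

Emit:
servo_tool --pt "-0.3 0 0 0 0 0 0" --pt "-0.6 0 0 0 0 0 0" --pt "-0.8 0 0 0 0 0 0" --pt "-0.8 0 0 0 0 0 0" --pt "-0.8 0 0 0 0 0 0" --pt "-0.8 0 0 0 0 0 0"

```text
clock: 6.02
tool_pos: [0.4256, 0.3375, 0.1129]
orientation: [0.707, 0.707, 0.002, -0.001]
contact_force: [-1.6, 8.8, 6.3]
width: -0.0003
grip_force: 4.5
```

Emit:
servo_tool --pt "1 0 0 0 0 0 0" --pt "3 0 0 0 0 0 0" --pt "5 0 0 0 0 0 0" --pt "6 0 0 0 0 0 0" --pt "6 0 0 0 0 0 0" --pt "6 0 0 0 0 0 0" --pt "6 0 0 0 0 0 0" --pt "6 0 0 0 0 0 0"

```text
clock: 6.68
tool_pos: [0.4248, 0.3943, 0.111]
orientation: [0.707, 0.707, -0.001, 0.0]
contact_force: [-0.4, -0.5, -0.5]
width: 0.0002
grip_force: 0.0
```

```bash
cat > look.py <<'E'
import sys
from plant import bot, vision
import cv2,numpy as np
s=bot.observe();print(s['clock'],s['tool_pos'],s['contact_force'])
a,_=vision.get_image("scene");b,_=vision.get_image("side")
for c in("scene","side"):
    print(c,[(round(r['confidence'],2),np.round(r['at'])) for t in('ball1','ball2') for r in vision.pinpoint(t,c)])
o=np.hstack([cv2.resize(x,(400,400),interpolation=cv2.INTER_CUBIC) for x in(a[60:220,270:430],b[220:400,90:270])])
cv2.imwrite(f'pics/{sys.argv[1]}.png',o[:,:,::-1])
E
python3 look.py tap1
```

```text
6.6833 [0.42479534 0.39434877 0.11097583] [-0.41810443 -0.45204713 -0.54350753]
scene [(0.58, array([394., 193.])), (0.49, array([398., 190.])), (0.58, array([394., 193.])), (0.49, array([398., 190.]))]
side [(0.44, array([132., 303.])), (0.44, array([132., 303.]))]
```

View pics/tap1.png

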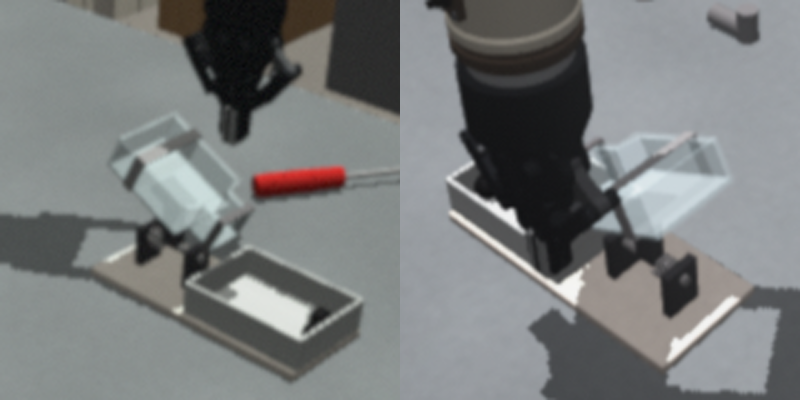

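The flask is upright and its neck is empty. Dark balls show at the far end of the tray (left crop (318,320)), perhaps two overlapping. I'll lift clear and confirm both.

Emit:
servo_tool --pt "1 0 -3 0 0 0 0" --pt "2 0 -7 0 0 0 0" --pt "3 0 -11 0 0 0 0" --pt "4 0 -15 0 0 0 0" --pt "5 0 -18 0 0 0 0" --pt "5 0 -20 0 0 0 0" --pt "5 0 -20 0 0 0 0" --pt "5 0 -20 0 0 0 0"

```text
clock: 7.65
tool_pos: [0.4253, 0.4456, 0.3125]
orientation: [0.707, 0.707, 0.001, 0.0]
contact_force: [0.7, 0.2, -1.0]
width: 0.0002
grip_force: 0.0
```

```bash
sed -i 's/a\[60:220,270:430\],b\[220:400,90:270\]/a[140:220,340:420],b[260:340,100:180]/' look.py; python3 look.py tap2
```

```text
7.65 [0.42532294 0.4456146  0.31245569] [ 0.73633439  0.24046453 -1.02323462]
scene [(0.53, array([399., 190.])), (0.4, array([393., 194.])), (0.53, array([399., 190.])), (0.4, array([393., 194.]))]
side [(0.7, array([134., 300.])), (0.58, array([134., 296.])), (0.7, array([134., 300.])), (0.58, array([134., 296.]))]
```

View pics/tap2.png

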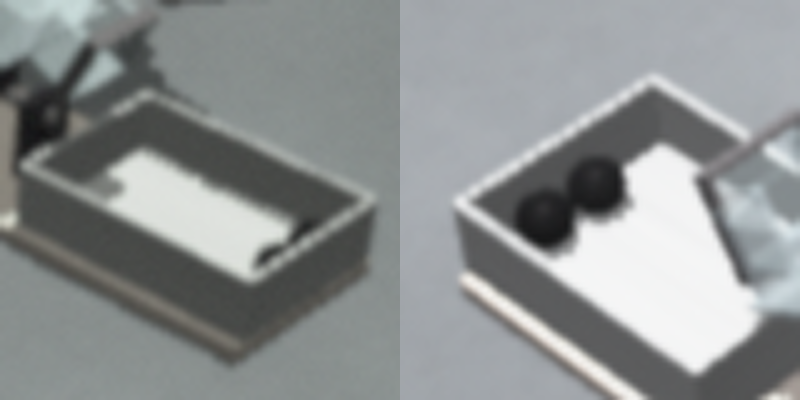

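Both balls are clearly visible lying in the tray (side crop (545,218) and (597,185)), and the robot is clear of everything.

```bash
python3 -c "
from plant import bot
print(bot.close_job())"
```

```text
the job is handed in; nothing more can be done
None
```

One gentle tap of about 14 mm freed both balls into the jammed flask's tray; the flask sprang back upright, the spare was not touched, and the job is handed in (no verdict was returned).

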